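Release a rigid tube from its push-fit port and park it

ROBOT

A 7-joint arm with a two-finger parallel gripper is mounted at the origin on the work surface. World frame = base frame: x ahead of the robot, y to its left, z up, the work surface at z = 0. Lengths are in m, angles in rad, forces in N, time in s.
With the tool pointing down it reaches from about 0.4 to 0.85 m from the base axis. Payload 6.9 kg.
Tool frame: the origin (TCP) lies midway between the tips of the shut fingers; the grasp point (between the pads) lies 19 mm behind it (env.pinch_z is the distance from the TCP to the grasp point, in m); z points along the fingers, y is the line along which they close (so a half turn about z gives the same grasp; the last joint's range is limited). The gripper opens to 85 mm and grips with 20 to 120 N. Pads are 22 mm wide; open, the fingers measure 114 mm over their backs; the gripper's body (76 mm by 85 mm) begins 54 mm behind the grasp point. The pads swing forward as they close: fully open they stand 13 mm farther back than shut.
Start: joints at [-1.224, 0.507, -0.238, 1.5, 0.126, 1.149, -0.155], TCP at [0.15, 0.607, 0.231] pointing down, gripper open.
Joint ranges: [-3.08, 3.08], [-0.24, 2.05], [-1.43, 1.35], [0, 2.5], [-1.52, 4.66], [0.17, 1.96], [-2.89, 2.89]. Speed limits (rad/s): [2.39, 2.39, 3.14, 3.14, 3.14, 3.14, 3.14].

INTERFACE

Orientations are given as a rotation vector (axis times angle).
In Python, from bench import env, cams gives the robot as it stands. The module is installed in compiled form; this text tells all that it offers.
- The arm moves only by the tool carry_out, never from a script. Its argument "series" is a list of rows, each a list of 3 entries, a list of its own where there are three numbers: the closure, from 0 (fully open) to 1 (shut), then the shift along the tool's x, y, z scaled (see below), then the turn about the tool's z scaled (see below). A call has 1 to 12 rows; each row is the pose to reach, as a shift and turn from the pose commanded when the call began, along the tool's axes at that moment; what a row does not reach only later rows make up. The controller multiplies each number of a shift by 0.75 m and each number of a turn by 60 degrees. A row lasts 1/8 s, in which the tool goes at most 62.5 mm and 10.7 degrees, less where a joint would pass 70% of its speed; a pose out of reach is approached as far as the arm can. A call with a number of a shift or a turn outside -1 to 1 is refused whole. A call with a gripper value outside its range is refused whole. The fingers move at their own pace and stop on an object; the grip force is fixed at half the most. Time passes only in rows, so rows that repeat a pose let the fingers close. It gives the time, the measured TCP pose, the force, the opening and the grip force at its end, in the units of the state.
- env.read_state(): the state, without advancing time (a new reading comes with each control period).
- cams.read_camera(name): name is "scene" or "top" or "wrist"; returns a dict with "img" (384x512x3 uint8, red, green, blue), "z_map" (384x512 float32, m along the optical axis (not along the pixel's ray), 0 where there is no reading), "vfov" (degrees; the focal length in pixels is half the picture's height over the tangent of half this angle, whatever the lens; pixels are square), "cx", "cy" (the principal point, pixels), "view" (4x4, takes a point from world to camera coordinates). Camera axes: x right, y up, looking along -z (the intrinsics and any distortion apply to the point x, -y, -z); pixel columns grow to the right and rows downward; lengths in m; the calibration is good to about 2 mm. A picture is of the moment at which its call begins.
- env.job_done(): hands the job in; it is judged then, once.
The state is a dict: "time": time; "qpos": joint angles; "qd": joint speeds; "joint_torque": joint torques, N m; "tcp_pos": TCP position; "tool_rot": TCP orientation; "contact_force": force on the tool from outside, world axes, zero at the start; "ft_torque": the same for the moment, N m; "finger_gap": opening from 0.0 (shut) to 1.0 (fully open); "finger_force": force on a finger pad.
Only numpy, scipy, OpenCV 4.12 (cv2) and the standard library are available. Lean on these libraries where they do the work, as an engineer would, in place of code of your own. Each camera call takes 0.05 s, during which the arm holds its last target. There are 200 camera calls.

TASK

Take the short straight tube out of its push-fit port: press the port's release collar fully down gently, and while it is held down draw the tube straight up and out without forcing it. Then stand the tube upright, fully home, in the empty parking socket and let it go. Leave the port with the elbow and everything else on the bench alone.

Things in the scene. Friction and masses are not known exactly. Their poses are not given: they have to be found in the camera images.
- port: fixed push-fit port on a 96 mm packing plate 1 to 9 mm thick: aluminium foot 84 x 84 x 12 mm, black round housing 48 mm diameter up to 56 mm, a level brass stub at its +x. Origin: centre of the aluminium foot's underside, z up along the bore; heights are from here. The 23.8 mm bore ends on a flat seat at 20 mm, where the tube stands. Over 40 N between tube and port damages it
- collar: the port's grey release collar round the tube: flat flange 48 mm outer, 25 mm inner diameter, 5 mm thick, 9 mm above the housing. Origin: centre of its underside, 65 mm above the port's origin. Slides straight down 8 mm to a hard stop on a spring (4 N at first, about 14 N just before the stop); springs back when let go. More than 28 N on it breaks it
- collar_top (a point): centre of the collar's upper face, 70 mm above the port's origin when up. Two fingertips straddling the tube a few mm clear on each side press on it; if they then pinch the tube and rise, the tube rises with them while the sprung collar follows the fingertips up, so the pull must begin with the collar at its stop (within 0.4 mm)
- tube: short straight white rigid tube, 22 mm diameter, 86 mm long, about 50 g, loose. Origin: centre of its lower end, z along it. A groove 11 mm in diameter lies 10 to 20 mm above that end. At the start it stands in the port, its top 36 mm above the collar's face
- tube_top (a point): centre of the tube's upper end, 86 mm above its origin. Two spring teeth in the port hold the tube's groove: collar up, the tube can rise only about 1 mm. They are clear only while the collar is over about 6 mm down, and the tube must rise about 1.5 mm with them clear; after that they only rub on its foot (up to about 15 N) and it draws out
- socket: fixed black parking socket, empty: foot plate 90 x 70 x 8 mm with an upright round cup 42 mm outer, 25 mm inner diameter, its mouth 42 mm and its flat inner floor 8 mm above the bench. Origin at the centre of the underside, z up along the cup
- elbow_port: a second port like the first, but its white tube ends in an elbow at 106 mm above its origin pointing along its +x, 50 mm long; fixed, not to be touched. Origin at the centre of its aluminium foot's underside
- vase: bystander: white printed twisted vase, about 90 mm wide, 180 mm tall; origin at the centre of its underside
- spool: bystander: black filament spool lying flat, 150 mm diameter, 55 mm tall; origin at the centre of its underside
- scraper: bystander: flat scraper lying on the bench
- driver: bystander: screwdriver lying on the bench
- grease: bystander: small amber jar, 40 mm diameter, 60 mm tall
- spanner: bystander: spanner lying on the bench
- nozzle_tray: bystander: small open grey tray 80 x 60 x 22 mm
Mind the look-alikes: they are no part of the job. What is meant by the tube is not orange, and is the larger of those in its own colour.

How it is judged:
On the way, in this order (a step that is already met when the one before it is completed fails the run):
1. the release collar is pressed down to within 0.5 mm of its stop by the fingers, with the tube still seated in the port (z of collar_top in the frame of port below 0.0625 m and contact force between the fingers and collar above 1 N and z of tube in the frame of port below 0.022 m), for 0.1 s.
2. the tube is drawn out, its lower end clear above the port (z of tube in the frame of port above 0.082 m), for 0.1 s.
At the end, for the whole second after the job is handed in: the tube stands right way up in the parking socket, lower end within 3 mm of the inner floor and 4 mm of the axis, tilted less than 0.1 rad, at rest; the port's collar is back up within 2 mm (horizontal distance between tube and socket below 0.004 m and z of tube in the frame of socket below 0.011 m and angle between tube's own z axis and vertical below 0.1 rad and linear speed of tube below 0.02 m/s and z of collar_top in the frame of port above 0.068 m); the robot touches nothing.
It fails at once if the collar pressed with more than 28 N (contact force between anything else and collar above 28 N).
It fails at once if the tube forced against the port with more than 40 N (contact force between tube and port above 40 N).
It fails at once if the elbow port touched with more than 3 N (contact force between any of the fingers, the arm and elbow_port above 3 N).
It fails at once if a bystander moved more than 20 mm (distance of any of vase, spool, scraper, driver, grease, spanner, nozzle_tray from where it was at the start of the episode above 0.02 m).
It also fails if it takes over 64 s, if anything falls off the work surface, if the arm or the gripper's body presses on something with over 40 N, if the wrist force passes 120 N, or if a joint passes its speed limit or range.

## Working session

There is one attempt and no reset: what is moved stays moved. The work goes in short steps, Python scripts to look and compute and a tool call to move; the robot and the scene stay as the last step left them, time stands still between calls to the robot, and variables do not carry over. Pictures are saved under pics/ and viewed, at most 10 in all, crops included, and the job is handed in when it is done.

Besides the shell and the picture viewer there is one more tool, called after "Call:" as a command line: name --argument value ..., lists and objects as JSON in quotes. carry_out: Moves the arm, as the interface text tells. Its arguments: {"type":"object","properties":{"series":{"type":"array","items":{"type":"array"}}},"required":["series"]}

```bash
mkdir -p pics
cat > h.py <<'E'
import numpy as np, cv2
from scipy.spatial.transform import Rotation as R
from bench import env, cams
def cam(n): 
    c=cams.read_camera(n); c['f']=192/np.tan(np.radians(c['vfov'])/2); return c
def save(c,fn): cv2.imwrite('pics/'+fn,c['img'][:,:,::-1])
def ray(c,u,v):
    T=np.linalg.inv(c['view']); d=np.array([(u-c['cx'])/c['f'],-(v-c['cy'])/c['f'],-1.])
    return T[:3,3],T[:3,:3]@d
def onz(c,u,v,z):
    o,d=ray(c,u,v); return o+d*(z-o[2])/d[2]
def dep(c,u,v):
    o,d=ray(c,u,v); return o+d*c['z_map'][int(v),int(u)]
def proj(c,p):
    q=c['view']@np.r_[p,1]; return c['cx']+c['f']*q[0]/-q[2], c['cy']-c['f']*q[1]/-q[2]
E
python3 - <<'E'
from h import *
for n in ['scene','top']:
    c=cam(n); save(c,n+'0.png'); print(n,{k:c[k] for k in c if k not in('img','z_map')})
s=env.read_state(); print(s, env.pinch_z)
E
```

```text
scene {'vfov': 45.186243983068245, 'cx': 250.51968294305578, 'cy': 195.80771789275173, 'view': array([[ 0.68927016,  0.72424605, -0.01934681, -0.35854508],
       [-0.43021517,  0.43063277,  0.79339166,  0.15689079],
       [ 0.58294215, -0.53853791,  0.60840396, -1.55457366],
       [ 0.        ,  0.        ,  0.        ,  1.        ]]), 'f': np.float64(461.40648702473607)}
top {'vfov': 48.83665314784263, 'cx': 256.8616196835678, 'cy': 184.60703554203417, 'view': array([[-0.02096071, -0.99957893, -0.02006503,  0.02122301],
       [ 0.9867354 , -0.0239145 ,  0.16056569, -0.5601056 ],
       [-0.16097792, -0.0164333 ,  0.98682119, -1.2903111 ],
       [ 0.        ,  0.        ,  0.        ,  1.        ]]), 'f': np.float64(422.9020387805096)}
{'time': 0.1, 'qpos': array([-1.22349726,  0.5082661 , -0.23757394,  1.50099967,  0.1257234 ,
        1.14892761, -0.15477952]), 'qd': array([-2.84305679e-04, -1.90411395e-03,  5.78605271e-04, -3.84468909e-03,
        6.27068507e-05, -9.21486741e-04,  3.70060543e-04]), 'joint_torque': array([-5.07973105e-03, -6.21843696e+01, -2.19452061e+00, -2.50205237e+01,
        1.25617941e-02,  7.93940853e-03, -2.71381407e-05]), 'tcp_pos': array([0.14960691, 0.60637452, 0.23052189]), 'tool_rot': array([-3.78755406e-01, -3.11851044e+00,  2.51085855e-03]), 'contact_force': array([-0.22093937, -0.613631  , -0.73052434]), 'ft_torque': array([ 0.07849589, -0.00316259, -0.01897182]), 'finger_force': 0.0, 'finger_gap': 0.9989024670850051} 0.0187
```

View pics/scene0.png

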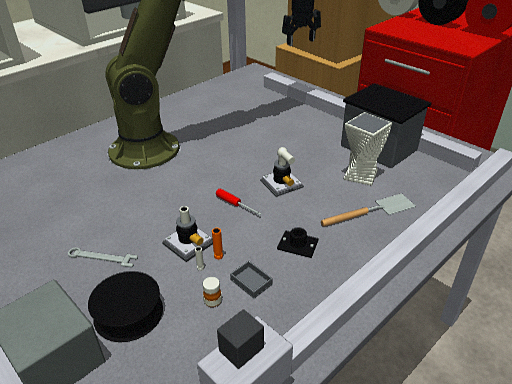

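View pics/top0.png

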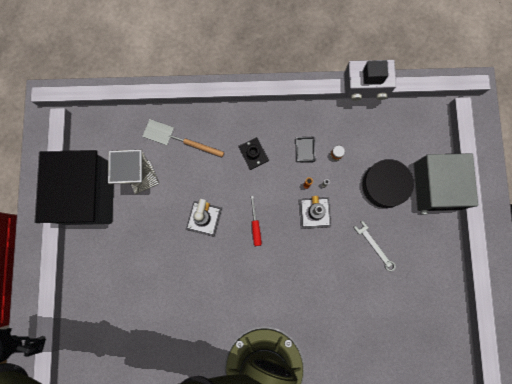

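Scene view: the white tube stands in its port at (184,212), with an orange tube at (217,243) and a small white tube at (199,258). The elbow port is at (283,160) and the socket at (298,238). In the top view the port is at (316,210), orange tube (308,183), small white tube (326,183), elbow port (203,215) and socket (253,152).
Candidates for the tube: the white one in the port at scene (184,212), the small white one (199,258), the orange one (217,243) and the elbow tube (283,160). I choose (184,212), and check it in a close crop.

Run:
```python
from h import *
t=cam('top'); s=cam('scene')
a=cv2.resize(t['img'][130:250,190:350],None,fx=5,fy=5,interpolation=cv2.INTER_CUBIC)[:,:,::-1]
b=cv2.resize(s['img'][195:285,150:260],None,fx=5,fy=5,interpolation=cv2.INTER_CUBIC)[:,:,::-1]
cv2.imwrite('pics/a.png',a);cv2.imwrite('pics/b.png',b)
for u,v in [(316,200),(316,212),(253,152),(245,160),(203,215)]: print(u,v,dep(t,u,v))
print(t['z_map'][195:225,316])
```

```text
316 200 [ 0.50699987 -0.17543252  0.04656721]
316 212 [ 0.4638353  -0.16661677  0.10554938]
253 152 [0.67604244 0.01966732 0.00593157]
245 160 [0.64999906 0.04653478 0.00482796]
203 215 [0.46228765 0.16994952 0.10858036]
[1.3744713 1.324885  1.3239319 1.3214788 1.3259846 1.3230904 1.3197259
 1.3222044 1.2909801 1.2893543 1.2872033 1.2889963 1.2493842 1.2547675
 1.2528365 1.2502829 1.2480564 1.2580819 1.2731705 1.2892021 1.2862818
 1.2891177 1.2891513 1.2895168 1.3090225 1.3403476 1.3385404 1.3425245
 1.3397669 1.340621 ]
```

View pics/a.png

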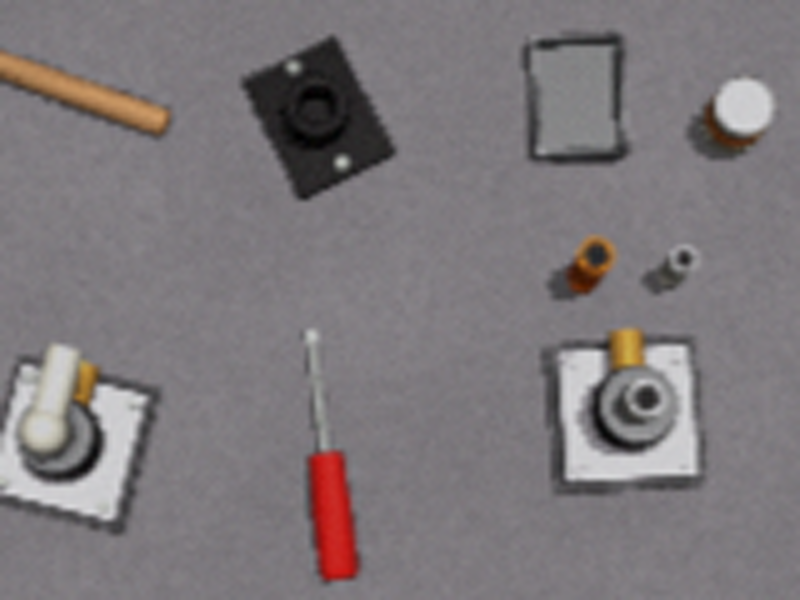

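View pics/b.png

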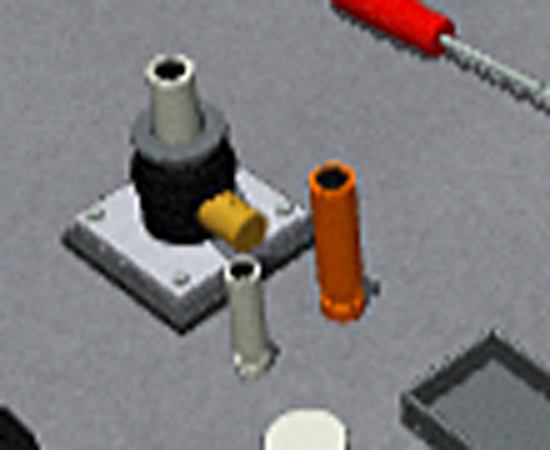

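Crops: the port tube is the big white one, with its top at (319,209.5) in top and (184.3,208.8) in scene. The collar is grey and centred at (317,211). The small white tube and the orange one stand on the bench on the port's +x side, so they are decoys. The socket mouth is at (253,152).

Run:
```python
from h import *
t=cam('top'); s=cam('scene')
def tri(p,q):
    o1,d1=ray(t,*p);o2,d2=ray(s,*q)
    k=np.linalg.lstsq(np.c_[d1,-d2],o2-o1,rcond=None)[0]
    a=o1+d1*k[0];b=o2+d2*k[1];return (a+b)/2,np.linalg.norm(a-b)
print('tubetop',tri((318.8,209.2),(183.9,208.6)))
for z in(.107,.111,.115):print(z,onz(t,318.8,209.2,z),onz(s,183.9,208.6,z))
print('collar',onz(t,316.8,211.0,.076))
print('socket',onz(t,253,151.8,.042),onz(s,298,231,.042))
# foot of the tubes, port plate corners
print('orange top',onz(t,308.8,180.4,.086),'small',onz(t,326.2,181.3,.06))
print('plate z',dep(t,307,222),dep(t,324,204))
zz=[dep(t,u,v)[2] for u in range(304,310) for v in range(214,224)];print('foot z med',np.median(zz))
st=env.read_state();print(st['tcp_pos'],R.from_rotvec(st['tool_rot']).as_matrix().round(3))
```

```text
tubetop (array([ 0.47146908, -0.1739404 ,  0.11323564]), np.float64(0.0008748916359985313))
0.107 [ 0.47185167 -0.17510605  0.107     ] [ 0.46507692 -0.16940137  0.107     ]
0.111 [ 0.4714492  -0.17459128  0.111     ] [ 0.46935051 -0.17209113  0.111     ]
0.115 [ 0.47104673 -0.17407652  0.115     ] [ 0.4736241 -0.1747809  0.115    ]
collar [ 0.46961252 -0.17277779  0.076     ]
socket [0.66791731 0.01877646 0.042     ] [0.66916862 0.0229056  0.042     ]
orange top [ 0.56301701 -0.15123903  0.086     ] small [ 0.56327773 -0.20803125  0.06      ]
plate z [ 0.44080362 -0.147226    0.02017022] [ 0.49659748 -0.20325421  0.02213316]
foot z med 0.019799102273828972
[0.14968912 0.6066402  0.23098035] [[-0.971  0.24  -0.   ]
 [ 0.24   0.971 -0.001]
 [-0.    -0.001 -1.   ]]
```

```bash
cat >> h.py <<'E'
def plan(target, yawx=180., p=None):
    "scaled shift/turn to world target with tool x at world angle yawx (tool down)"
    s=env.read_state(); M=R.from_rotvec(s['tool_rot']).as_matrix()
    d=M.T@(np.array(target)-s['tcp_pos'])/.75
    cur=np.degrees(np.arctan2(M[1,0],M[0,0])); w=(yawx-cur+180)%360-180
    print('tcp',s['tcp_pos'].round(4),'x ang',round(cur,1),'shift',d.round(4),'turn',round(-w/60,4))
E
python3 - <<'E'
from h import *
plan([.42,.28,.30]); plan([.471,-.1735,.25])
E
```

```text
tcp [0.1497 0.6066 0.231 ] x ang 166.1 shift [-0.4542 -0.3366 -0.0918] turn -0.231
tcp [0.1497 0.6066 0.231 ] x ang 166.1 shift [-0.6651 -0.9073 -0.0248] turn -0.231
```

Call:
carry_out --series '[[0,[-0.06,-0.05,-0.09],-0.231],[0,[-0.454,-0.337,-0.09],-0.231],[0,[-0.454,-0.337,-0.09],-0.231],[0,[-0.454,-0.337,-0.09],-0.231],[0,[-0.454,-0.337,-0.09],-0.231],[0,[-0.454,-0.337,-0.09],-0.231],[0,[-0.454,-0.337,-0.09],-0.231],[0,[-0.665,-0.907,-0.06],-0.231],[0,[-0.665,-0.907,-0.06],-0.231],[0,[-0.665,-0.907,-0.06],-0.231],[0,[-0.665,-0.907,-0.06],-0.231],[0,[-0.665,-0.907,-0.06],-0.231]]'

```text
time: 1.8
tcp_pos: [0.4525, -0.0252, 0.2837]
tool_rot: [-0.001, 3.141, 0.0]
contact_force: [0.0, -0.1, 0.2]
finger_gap: 1.002
finger_force: 0.0
```

Run:
```python
from h import *
plan([.471,-.1735,.25])
```

```text
tcp [ 0.4525 -0.0252  0.2837] x ang -180.0 shift [-0.0246 -0.1978  0.045 ] turn 0.0004
```

Call:
carry_out --series '[[0.6,[-0.025,-0.198,0.045],0],[0.6,[-0.025,-0.198,0.045],0],[0.6,[-0.025,-0.198,0.045],0],[0.6,[-0.025,-0.198,0.045],0],[0.6,[-0.025,-0.198,0.045],0],[0.6,[-0.025,-0.198,0.045],0]]'

```text
time: 2.55
tcp_pos: [0.4715, -0.1704, 0.2501]
tool_rot: [-0.004, 3.141, 0.001]
contact_force: [0.3, -0.5, -0.2]
finger_gap: 0.399
finger_force: 0.0
```

Run:
```python
from h import *
plan([.471,-.1735,.25])
w=cam('wrist'); save(w,'w1.png'); print(w['view'].round(4),w['f'],w['cx'],w['cy'])
print('exp tube top',proj(w,[.471,-.1735,.113]),'tcp',proj(w,env.read_state()['tcp_pos']))
```

```text
tcp [ 0.4715 -0.1704  0.2501] x ang -179.9 shift [ 0.0007 -0.0041  0.0001] turn 0.0021
[[-0.0017  1.      0.0013  0.1717]
 [-0.9596 -0.0013 -0.2814  0.4938]
 [-0.2814 -0.0017  0.9596 -0.2651]
 [ 0.      0.      0.      1.    ]] 337.70460080692595 253.38825177400216 193.03299421137754
exp tube top (np.float64(250.53735321298583), np.float64(181.05904386891035)) tcp (np.float64(254.89650423999612), np.float64(254.82187012646864))
```

View pics/w1.png

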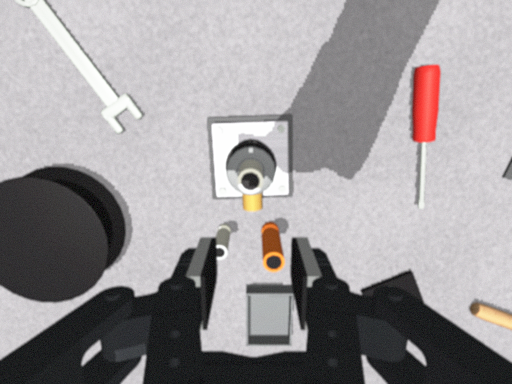

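The wrist view shows the tube top at (250,180), within 1 px of the prediction, and the fingers are on either side of it in y. Next I descend to just above the tube.

Call:
carry_out --series '[[0.6,[0,-0.004,0.03],0],[0.6,[0,-0.004,0.08],0],[0.6,[0,-0.004,0.13],0],[0.6,[0,-0.004,0.153],0],[0.6,[0,-0.004,0.153],0],[0.6,[0,-0.004,0.153],0]]'

```text
time: 3.35
tcp_pos: [0.4719, -0.1745, 0.1359]
tool_rot: [-0.001, 3.14, -0.001]
contact_force: [1.0, -0.1, 0.9]
finger_gap: 0.399
finger_force: 0.0
```

Run:
```python
from h import *
plan([.471,-.1735,.135])
w=cam('wrist'); a=cv2.resize(w['img'][130:330,150:360],None,fx=3,fy=3)[:,:,::-1]; cv2.imwrite('pics/w2.png',a)
print('exp tube top',proj(w,[.471,-.1735,.113]),'tcp',proj(w,env.read_state()['tcp_pos']))
```

```text
tcp [ 0.4719 -0.1745  0.1359] x ang -180.0 shift [0.0012 0.0014 0.0012] turn 0.0008
exp tube top (np.float64(256.9243107928275), np.float64(233.48450440129645)) tcp (np.float64(254.86788087808418), np.float64(255.0762461121974))
```

View pics/w2.png

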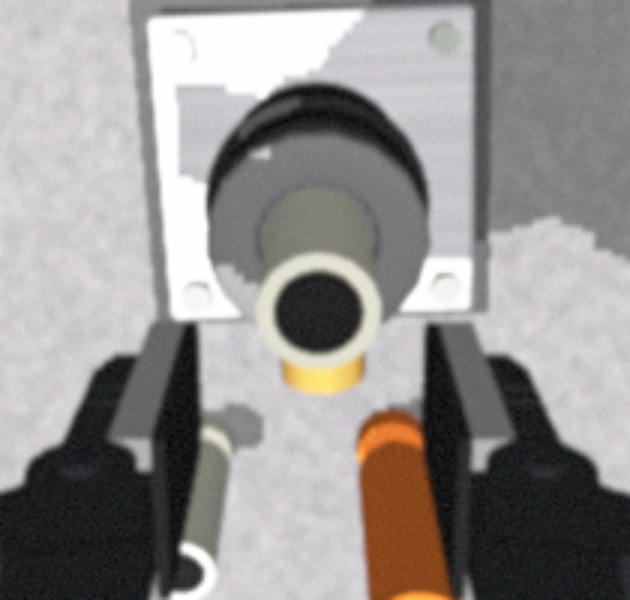

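The tube's rim is at full-image (256.3,233) and the fingertip midpoint is at about (254.5, 250). That puts the tube about 0.8 mm to +y of the fingers, in agreement with y = -0.1736. I correct for that and go down around the tube.

Call:
carry_out --series '[[0.6,[0.001,0.0013,0],0],[0.68,[0.001,0.0013,0.02],0],[0.68,[0.001,0.0013,0.05],0],[0.68,[0.001,0.0013,0.068],0],[0.68,[0.001,0.0013,0.068],0],[0.68,[0.001,0.0013,0.068],0]]'

```text
time: 4.15
tcp_pos: [0.4708, -0.1739, 0.0845]
tool_rot: [0.0, 3.141, -0.0]
contact_force: [0.2, 0.8, 0.8]
finger_gap: 0.319
finger_force: 0.0
```

Call:
carry_out --series '[[0.68,[0,0,0.003],0],[0.68,[0,0,0.006],0],[0.68,[0,0,0.006],0],[0.68,[0,0,0.006],0]]'

```text
time: 4.65
tcp_pos: [0.4705, -0.1738, 0.0795]
tool_rot: [-0.0, 3.142, -0.0]
contact_force: [-0.0, -0.9, -1.2]
finger_gap: 0.314
finger_force: 0.0
```

Call:
carry_out --series '[[0.68,[0,0,0.002],0],[0.68,[0,0,0.004],0],[0.68,[0,0,0.004],0],[0.68,[0,0,0.004],0]]'

```text
time: 5.15
tcp_pos: [0.4705, -0.1738, 0.0766]
tool_rot: [-0.0, 3.141, -0.0]
contact_force: [0.5, -0.2, 5.1]
finger_gap: 0.318
finger_force: 2.3
```

Call:
carry_out --series '[[0.68,[0,0,0.0015],0],[0.68,[0,0,0.0027],0],[0.68,[0,0,0.0027],0],[0.68,[0,0,0.0027],0]]'

```text
time: 5.65
tcp_pos: [0.4706, -0.1738, 0.0748]
tool_rot: [-0.0, 3.141, -0.0]
contact_force: [-1.2, 0.9, 7.2]
finger_gap: 0.317
finger_force: 3.4
```

Call:
carry_out --series '[[0.68,[0,0,0.002],0],[0.68,[0,0,0.004],0],[0.68,[0,0,0.004],0],[0.68,[0,0,0.004],0]]'

```text
time: 6.15
tcp_pos: [0.4706, -0.1738, 0.072]
tool_rot: [-0.0, 3.141, -0.0]
contact_force: [-1.9, 1.7, 10.5]
finger_gap: 0.317
finger_force: 5.1
```

Call:
carry_out --series '[[0.68,[0,0,0.0014],0],[0.68,[0,0,0.0014],0],[0.68,[0,0,0.0014],0],[0.68,[0,0,0.0014],0]]'

```text
time: 6.65
tcp_pos: [0.4706, -0.1738, 0.0711]
tool_rot: [-0.0, 3.141, -0.0]
contact_force: [-2.2, 0.9, 10.4]
finger_gap: 0.318
finger_force: 5.6
```

Call:
carry_out --series '[[0.68,[0,0,0.0013],0],[0.68,[0,0,0.0013],0],[0.68,[0,0,0.0013],0]]'

```text
time: 7.02
tcp_pos: [0.4706, -0.1738, 0.0702]
tool_rot: [-0.0, 3.141, -0.0]
contact_force: [-2.4, 1.6, 12.9]
finger_gap: 0.317
finger_force: 6.2
```

Call:
carry_out --series '[[0.68,[0,0,0.0007],0],[0.68,[0,0,0.0007],0],[0.68,[0,0,0.0007],0]]'

```text
time: 7.4
tcp_pos: [0.4706, -0.1738, 0.0697]
tool_rot: [-0.0, 3.141, -0.0]
contact_force: [-3.7, 1.3, 12.5]
finger_gap: 0.322
finger_force: 6.5
```

Call:
carry_out --series '[[0.68,[0,0,0.0007],0],[0.68,[0,0,0.0007],0],[0.68,[0,0,0.0007],0]]'

```text
time: 7.78
tcp_pos: [0.4706, -0.1738, 0.0693]
tool_rot: [0.0, 3.141, -0.0]
contact_force: [-3.4, 1.6, 14.6]
finger_gap: 0.323
finger_force: 7.1
```

Call:
carry_out --series '[[0.68,[0,0,0.0005],0],[0.68,[0,0,0.0005],0],[0.68,[0,0,0.0005],0]]'

```text
time: 8.15
tcp_pos: [0.4706, -0.1738, 0.0692]
tool_rot: [0.0, 3.141, -0.0]
contact_force: [-2.9, 2.3, 18.7]
finger_gap: 0.32
finger_force: 9.1
```

The stop is reached: about 18 N, above the 14 N spring force. Now I close gradually and watch the force.

Call:
carry_out --series '[[0.7,[0,0,0],0],[0.7,[0,0,0],0]]'

```text
time: 8.4
tcp_pos: [0.4708, -0.174, 0.0694]
tool_rot: [0.0, 3.14, -0.001]
contact_force: [-5.0, 1.8, 18.8]
finger_gap: 0.306
finger_force: 9.5
```

Call:
carry_out --series '[[0.72,[0,0,-0.0001],0],[0.72,[0,0,-0.0001],0]]'

```text
time: 8.65
tcp_pos: [0.471, -0.1741, 0.0695]
tool_rot: [0.0, 3.14, -0.001]
contact_force: [-3.5, 1.5, 18.2]
finger_gap: 0.281
finger_force: 9.3
```

Call:
carry_out --series '[[0.735,[0,0,-0.0001],0],[0.735,[0,0,-0.0001],0]]'

```text
time: 8.9
tcp_pos: [0.4711, -0.1741, 0.0695]
tool_rot: [0.0, 3.14, -0.001]
contact_force: [-3.3, 0.1, 17.4]
finger_gap: 0.267
finger_force: 9.0
```

Call:
carry_out --series '[[0.75,[0,0,0],0],[0.75,[0,0,0],0]]'

```text
time: 9.15
tcp_pos: [0.4712, -0.1742, 0.0696]
tool_rot: [0.0, 3.139, -0.001]
contact_force: [-2.9, 0.6, 17.8]
finger_gap: 0.252
finger_force: 17.4
```

Call:
carry_out --series '[[0.8,[0,0,0],0],[0.9,[0,0,0],0],[0.9,[0,0,0],0],[0.9,[0,0,0],0]]'

```text
time: 9.65
tcp_pos: [0.4712, -0.1742, 0.0697]
tool_rot: [0.0, 3.139, -0.001]
contact_force: [-3.1, 0.6, 20.5]
finger_gap: 0.246
finger_force: 60.5
```

Call:
carry_out --series '[[0.9,[0,0,-0.0013],0],[0.9,[0,0,-0.0026],0],[0.9,[0,0,-0.004],0],[0.9,[0,0,-0.0053],0],[0.9,[0,0,-0.0053],0]]'

```text
time: 10.28
tcp_pos: [0.4712, -0.1738, 0.0726]
tool_rot: [-0.0, 3.14, -0.0]
contact_force: [0.2, 0.4, 7.8]
finger_gap: 0.247
finger_force: 61.3
```

The tube has risen 2.9 mm without any resistance, so I keep drawing it up.

Call:
carry_out --series '[[0.9,[0,0,-0.003],0],[0.9,[0,0,-0.006],0],[0.9,[0,0,-0.009],0],[0.9,[0,0,-0.012],0],[0.9,[0,0,-0.015],0]]'

```text
time: 10.9
tcp_pos: [0.4702, -0.1736, 0.0833]
tool_rot: [0.0, -3.141, -0.0]
contact_force: [1.2, 2.7, -5.2]
finger_gap: 0.244
finger_force: 58.9
```

Call:
carry_out --series '[[0.9,[0,0,-0.007],0],[0.9,[0,0,-0.014],0],[0.9,[0,0,-0.021],0],[0.9,[0,0,-0.028],0],[0.9,[0,0,-0.038],0],[0.9,[0,0,-0.05],0],[0.9,[0,0,-0.065],0],[0.9,[0,0,-0.085],0],[0.9,[0,0,-0.105],0],[0.9,[0,0,-0.125],0],[0.9,[0,0,-0.125],0],[0.9,[0,0,-0.125],0]]'

```text
time: 12.4
tcp_pos: [0.4703, -0.1737, 0.1769]
tool_rot: [0.0, -3.141, -0.0]
contact_force: [0.0, -0.1, -0.8]
finger_gap: 0.239
finger_force: 59.2
```

Run:
```python
from h import *
w=cam('wrist'); t=cam('top'); s=cam('scene')
a=np.hstack([w['img'][130:330,150:350],s['img'][150:350,140:340],t['img'][90:290,180:380]])[:,:,::-1]
cv2.imwrite('pics/o.png',cv2.resize(a,(798,266)))
plan([.669,.0205,.20])
# socket: from scene/top, disc of cup
b=np.hstack([cv2.resize(s['img'][220:260,270:330],(390,260),interpolation=2),cv2.resize(t['img'][130:175,230:280],(390,260),interpolation=2)])[:,:,::-1]
cv2.imwrite('pics/sock.png',b)
```

```text
tcp [ 0.4701 -0.1736  0.1765] x ang -180.0 shift [-0.2652  0.2588 -0.0315] turn 0.0002
```

View pics/o.png

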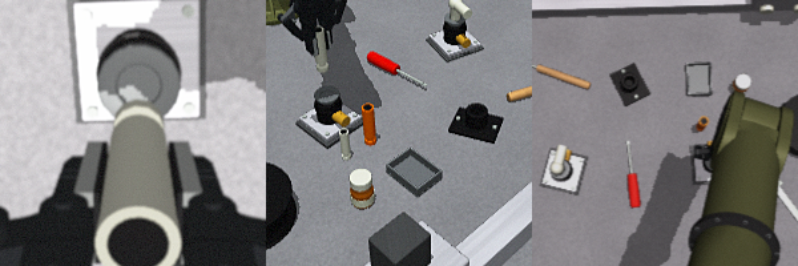

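The tube is drawn out, hanging upright in the fingers, and the collar is back up. I move next to the socket to measure it from near.

Call:
carry_out --series '[[0.9,[-0.06,0.04,-0.018],0],[0.9,[-0.12,0.08,-0.018],0],[0.9,[-0.18,0.11,-0.018],0],[0.9,[-0.24,0.145,-0.018],0],[0.9,[-0.29,0.17,-0.018],0],[0.9,[-0.307,0.178,-0.018],0],[0.9,[-0.307,0.178,-0.018],0],[0.9,[-0.307,0.178,-0.018],0],[0.9,[-0.307,0.178,-0.018],0]]'

```text
time: 13.68
tcp_pos: [0.7001, -0.0412, 0.1909]
tool_rot: [-0.002, -3.141, 0.001]
contact_force: [-0.6, 0.3, 0.2]
finger_gap: 0.246
finger_force: 59.3
```

Run:
```python
from h import *
w=cam('wrist'); save(w,'w3.png')
plan([.669,.0205,.19]); print('exp',proj(w,[.668,.0195,.042]),proj(w,[.668,.0195,.008]))
```

```text
tcp [ 0.7002 -0.0411  0.191 ] x ang 179.9 shift [0.0416 0.082  0.0013] turn -0.0009
exp (np.float64(324.5859835355231), np.float64(142.2378404077634)) (np.float64(317.39855440146994), np.float64(137.41136959451822))
```

View pics/w3.png

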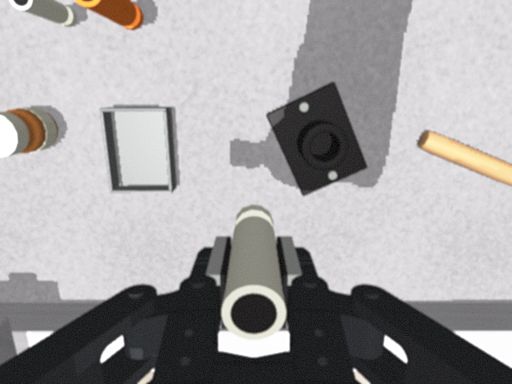

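The socket cup mouth is at about (324,144), with its plate screws at (304,107) and (333,176). The tube hangs between the pads from (254,312) down to (254,212).

Run:
```python
from h import *
w=cam('wrist'); g=cv2.cvtColor(w['img'],cv2.COLOR_RGB2GRAY)
# screws centroid
c=[]
for u,v in[(304,107),(333,176)]:
    p=g[v-8:v+9,u-8:u+9].astype(float); p=np.clip(p-70,0,None); Y,X=np.mgrid[v-8:v+9,u-8:u+9]; c.append(((X*p).sum()/p.sum(),(Y*p).sum()/p.sum()))
m=np.mean([onz(w,*q,.009) for q in c],0); print('screws',c,m)
pts=[];V,U=np.mgrid[110:175,285:365]
P=np.array([dep(w,u,v) for u,v in zip(U.ravel(),V.ravel())])
k=(P[:,2]>.034)&(P[:,2]<.05); mask=k.reshape(U.shape).astype(np.uint8)
mask=cv2.morphologyEx(mask,cv2.MORPH_OPEN,np.ones((3,3)))
cs,_=cv2.findContours(mask,cv2.RETR_EXTERNAL,2); cc=max(cs,key=cv2.contourArea)
e=cv2.fitEllipse(cc); print('outer',e,onz(w,e[0][0]+285,e[0][1]+110,.042))
# bore: darkest
print(g[144,296:352].tolist()); print(g[116:172,324].tolist())
s=env.read_state()['tcp_pos']
for h in(-.042,.044): print('tube end exp',proj(w,s+[0,0,h]))
tm=((g>80)&(g<255))
for v in(222,240,260,280): print(v, g[v,226:284:2].tolist())
```

```text
screws [(np.float64(303.3631032376298), np.float64(106.46487477092242)), (np.float64(333.9418118466899), np.float64(178.3769163763066))] [0.67389249 0.02143751 0.009     ]
outer ((38.91043472290039, 35.864402770996094), (46.74794387817383, 48.27906036376953), 52.725887298583984) [0.67132026 0.01927418 0.042     ]
[38, 26, 17, 14, 11, 22, 35, 37, 54, 45, 48, 49, 38, 42, 35, 43, 48, 43, 45, 50, 32, 45, 40, 41, 48, 36, 43, 46, 48, 42, 47, 39, 44, 41, 43, 32, 12, 25, 14, 18, 16, 23, 21, 21, 40, 40, 48, 37, 46, 43, 39, 43, 38, 46, 46, 39]
[41, 42, 40, 50, 36, 23, 15, 38, 47, 47, 44, 46, 40, 40, 38, 46, 37, 37, 44, 42, 43, 43, 43, 44, 42, 47, 43, 41, 48, 37, 35, 47, 49, 42, 44, 47, 36, 32, 26, 30, 25, 16, 21, 18, 24, 34, 43, 46, 48, 47, 43, 38, 42, 32, 33, 38]
tube end exp (np.float64(255.02390375757832), np.float64(222.3011855004017))
tube end exp (np.float64(256.35199927592527), np.float64(313.9982245956752))
222 [215, 216, 217, 214, 213, 221, 192, 137, 133, 132, 133, 137, 138, 139, 138, 138, 134, 134, 136, 133, 132, 152, 211, 176, 213, 219, 216, 220, 216]
240 [74, 18, 76, 136, 124, 131, 133, 140, 134, 137, 133, 136, 142, 138, 137, 131, 136, 140, 132, 137, 138, 135, 129, 131, 127, 109, 27, 52, 103]
260 [28, 39, 115, 130, 129, 127, 134, 138, 133, 138, 135, 134, 133, 136, 131, 139, 136, 134, 138, 133, 129, 135, 133, 132, 131, 131, 70, 28, 24]
280 [75, 126, 127, 130, 129, 131, 130, 132, 136, 135, 138, 139, 139, 135, 138, 137, 140, 132, 139, 134, 132, 134, 137, 131, 129, 128, 127, 109, 35]
```

Run:
```python
from h import *
w=cam('wrist'); a=cv2.resize(w['img'][110:185,280:380],None,fx=8,fy=8,interpolation=cv2.INTER_CUBIC)[:,:,::-1]
cv2.imwrite('pics/s.png',np.clip(a.astype(float)*3.5,0,255).astype(np.uint8))
```

```text
(no output)
```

View pics/s.png

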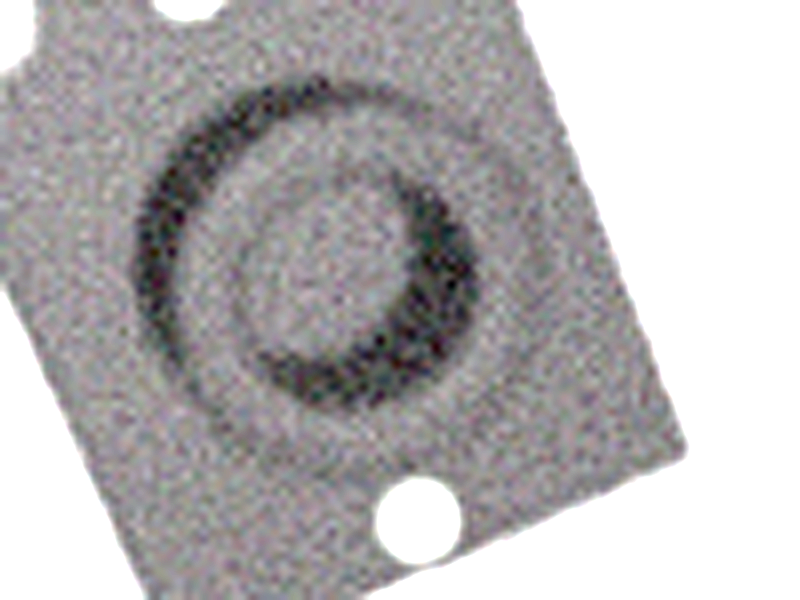

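The mouth's bore is centred at (324.2,145.9), which gives world (0.671, 0.0193). The tube axis sits about 0.8 mm to -y of the TCP. I move over the cup with the tube's foot about 15 mm above the mouth.

Call:
carry_out --series '[[0.9,[0.02,0.04,0],0],[0.9,[0.0388,0.082,0],0],[0.9,[0.0388,0.082,0.03],0],[0.9,[0.0388,0.082,0.07],0],[0.9,[0.0388,0.082,0.11],0],[0.9,[0.0388,0.082,0.121],0],[0.9,[0.0388,0.082,0.121],0],[0.9,[0.0388,0.082,0.121],0]]'

```text
time: 14.82
tcp_pos: [0.6725, 0.0212, 0.1014]
tool_rot: [0.0, 3.139, 0.0]
contact_force: [0.3, -0.0, 0.1]
finger_gap: 0.244
finger_force: 59.3
```

Run:
```python
from h import *
s=cam('scene'); w=cam('wrist'); plan([.671,.0202,.10])
f=np.clip(s['img'].astype(float)*1.8,0,255).astype(np.uint8)
a=cv2.resize(f[190:260,265:335],(560,560),interpolation=2)[:,:,::-1]
b=cv2.resize(np.clip(w['img'][110:310,210:300].astype(float)*2.5,0,255).astype(np.uint8),(252,560),interpolation=2)[:,:,::-1]
cv2.imwrite('pics/in.png',np.hstack([a,b]))
print('cup exp',proj(s,[.671,.0193,.042]))
```

```text
tcp [0.6724 0.0212 0.1012] x ang 180.0 shift [ 0.0018 -0.0014  0.0016] turn -0.0
cup exp (np.float64(297.58235446158847), np.float64(232.0327461668985))
```

```bash
python3 -c "
import cv2;a=cv2.imread('pics/in.png');cv2.imwrite('pics/in2.png',cv2.resize(a,(800,552)))"
```

```text
(no output)
```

View pics/in2.png

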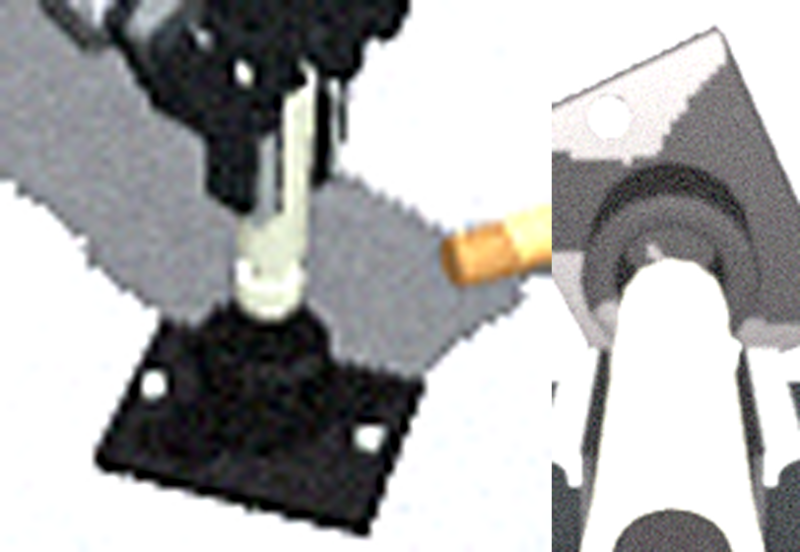

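The wrist view (right) shows the tube about 1 mm to +y of the cup axis, and the scene view (left) shows it about 1.8 mm to the right. Both agree with correcting to TCP (0.671, 0.0202), and I then lower in stages.

Call:
carry_out --series '[[0.9,[0.0019,-0.0014,0.005],0],[0.9,[0.0019,-0.0014,0.012],0],[0.9,[0.0019,-0.0014,0.018],0],[0.9,[0.0019,-0.0014,0.018],0],[0.9,[0.0019,-0.0014,0.018],0]]'

```text
time: 15.55
tcp_pos: [0.6703, 0.0202, 0.0863]
tool_rot: [0.0, -3.142, 0.0]
contact_force: [1.5, 0.1, -1.1]
finger_gap: 0.242
finger_force: 59.3
```

Call:
carry_out --series '[[0.9,[0,0,0.003],0],[0.9,[0,0,0.006],0],[0.9,[0,0,0.008],0],[0.9,[0,0,0.008],0]]'

```text
time: 16.05
tcp_pos: [0.6707, 0.0203, 0.0804]
tool_rot: [-0.0, 3.141, 0.0]
contact_force: [3.8, -0.0, -1.9]
finger_gap: 0.238
finger_force: 59.8
```

Call:
carry_out --series '[[0.9,[-0.0008,0,0.003],0],[0.9,[-0.0008,0,0.006],0],[0.9,[-0.0008,0,0.009],0],[0.9,[-0.0008,0,0.012],0],[0.9,[-0.0008,0,0.012],0]]'

```text
time: 16.68
tcp_pos: [0.6708, 0.0203, 0.071]
tool_rot: [0.0, -3.141, -0.0]
contact_force: [1.9, 0.9, -1.8]
finger_gap: 0.241
finger_force: 59.7
```

Call:
carry_out --series '[[0.9,[-0.0004,0,0.005],0],[0.9,[-0.0004,0,0.01],0],[0.9,[-0.0004,0,0.015],0],[0.9,[-0.0004,0,0.02],0],[0.9,[-0.0004,0,0.024],0],[0.9,[-0.0004,0,0.024],0]]'

```text
time: 17.42
tcp_pos: [0.6709, 0.0202, 0.0529]
tool_rot: [0.0, -3.141, 0.0]
contact_force: [1.2, 1.1, -0.7]
finger_gap: 0.244
finger_force: 59.7
```

Call:
carry_out --series '[[0.9,[0,0,0.001],0],[0.9,[0,0,0.002],0],[0.9,[0,0,0.002],0]]'

```text
time: 17.8
tcp_pos: [0.671, 0.0201, 0.0519]
tool_rot: [0.0, -3.142, 0.0]
contact_force: [0.2, -0.4, 0.4]
finger_gap: 0.241
finger_force: 59.7
```

Call:
carry_out --series '[[0.9,[0,0,0.001],0],[0.9,[0,0,0.002],0],[0.9,[0,0,0.002],0]]'

```text
time: 18.18
tcp_pos: [0.671, 0.0201, 0.0504]
tool_rot: [0.0, -3.141, 0.0]
contact_force: [0.1, -0.0, -0.6]
finger_gap: 0.243
finger_force: 59.9
```

Call:
carry_out --series '[[0.9,[0,0,0.001],0],[0.9,[0,0,0.001],0],[0.9,[0,0,0.001],0]]'

```text
time: 18.55
tcp_pos: [0.6711, 0.0201, 0.0503]
tool_rot: [0.0, 3.141, -0.0]
contact_force: [-1.8, -0.6, 5.3]
finger_gap: 0.241
finger_force: 60.0
```

The tube is on the floor: TCP at 0.0503 as predicted, and 5 N upward. Release and retreat.

Call:
carry_out --series '[[0.7,[0,0,0],0],[0.6,[0,0,0],0],[0.5,[0,0,0],0],[0.5,[0,0,0],0],[0.5,[0,0,0],0],[0.5,[0,0,-0.04],0],[0.5,[0,0,-0.1],0],[0.5,[0,0,-0.16],0],[0.5,[0,0,-0.22],0],[0.5,[0,0,-0.22],0],[0.5,[0,0,-0.22],0],[0.5,[0,0,-0.22],0]]'

```text
time: 20.05
tcp_pos: [0.6703, 0.0202, 0.213]
tool_rot: [0.0, -3.139, 0.0]
contact_force: [-0.9, -0.1, -0.5]
finger_gap: 0.503
finger_force: 0.0
```

Run:
```python
from h import *
s=cam('scene'); w=cam('wrist')
# tube top heights expected .094; bright tube in wrist
print('exp top',proj(w,[.671,.0195,.094]),proj(s,[.671,.0195,.094]))
for c,n in((w,'w'),(s,'s')):
    u0,v0=map(int,proj(c,[.671,.0195,.094])); Z=[]
    for v in range(v0-25,v0+26):
        for u in range(u0-25,u0+26):
            p=dep(c,u,v)
            if .075<p[2]<.13 and abs(p[0]-.671)<.03 and abs(p[1]-.02)<.03: Z.append(p)
    Z=np.array(Z); hi=Z[Z[:,2]>np.percentile(Z[:,2],85)-.008]; print(n,len(Z),np.percentile(Z[:,2],[50,90,97]).round(4),(hi.min(0)+hi.max(0)).round(4)/2)
# collar height
pts=np.array([dep(s,u,v) for u in range(160,210) for v in range(195,245)]); k=(abs(pts[:,0]-.471)<.02)&(abs(pts[:,1]+.174)<.02); print('collar z',np.percentile(pts[k][:,2],[60,80,95]).round(4))
print(env.read_state()['contact_force'])
```

```text
exp top (np.float64(253.45739156822552), np.float64(188.3753871661949)) (np.float64(298.55528054556197), np.float64(215.97378060603842))
w 692 [0.0946 0.0956 0.096 ] [0.6707  0.01955 0.0921 ]
s 95 [0.0908 0.0951 0.0961] [0.671   0.01915 0.09205]
collar z [0.0742 0.0772 0.0784]
[-0.12559154  0.14557495 -0.2117101 ]
```

The tube's top is at 0.094–0.095 m, as expected with its foot on the 8 mm floor, and it is centred over the socket. The collar is back up at about 0.078 m and the robot touches nothing.

```bash
python3 -c "
from bench import env
print(env.job_done())"
```

```text
the job is handed in; nothing more can be done
None
```

I drew the tube out of its port with the collar held down, and it now stands upright and fully home in the parking socket, released. The collar is back up and the job is handed in, but no verdict was returned.

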